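# Pull the bench dust extractor's filter for inspection

## Task

The dust extractor's filter is due for a look. Take the unfired cup off the extractor's cover and stand it upright on the open bench, swing the cover flap right back so that it stays open by itself, and draw the filter plate up out of its slot by its tab. Finish while still holding the filter up in the air: well clear of the extractor, to one side over the open bench, upright, at least 12 cm above the bench, with its pleated faces square to the window so that the light shows how clogged it is; leave the cup standing, the cover open and the other things on the bench where they are.

Things in the scene. Friction and masses are not known exactly. Their poses are not given: they have to be found in the camera images.
- extractor: Grey bench dust extractor, fixed box 170 (x) by 194 (y) by 132 mm high; origin under its centre, x to its back (hinge side), y to its louvred side. Under the cover an open well, 118 (x) by 102 mm (y), goes down from the deck (132 mm high) to a floor 88 mm above the bench; a slot 104 (x) by 22 mm (y) amid that floor, down to 18 mm above the bench, holds the filter
- cover (a joint): Angle of the cover flap, a sheet 140 (x) by 124 by 4 mm lying on the deck: 0 shut, 1.57 upright, 1.85 right back on its stop. Hinge axis along the extractor's y; the free edge, in front (-x), swings up and back. 200 g, moves freely; falls shut if let go before upright, falls back on its stop if let go past 1.65
- cover_hinge (a point): Middle of the cover's hinge axis, fixed on the extractor 66 mm behind its centre (its +x), 134 mm above the bench; axes as the extractor's
- cover_pull (a point): Point in the black pull near the cover's free edge: flat-sided lug 14 mm thick (extractor's y), 32 mm long (x), 32 mm high on the sheet; pinched on its flat sides it turns between the fingers as the cover swings. The point moves with the cover; shut, it is 120 mm in front of the hinge axis, 20 mm above it, 14 mm below the lug's top, 18 mm above the sheet
- filter: Pleated filter plate in the slot, hidden until the cover is open: card frame 100 mm wide (x), 18 mm thick (y), 72 mm high (z), with a black tab on top; about 120 g; origin in the middle of its lower edge, y square to the pleated faces. In the slot its axes are the extractor's, with 2 mm of play all round
- filter_tab (a point): Middle of the filter's grip tab, 88 mm above the plate's lower edge: flat tab 40 mm wide (filter's x), 10 mm thick (y), reaching from 72 to 102 mm above the lower edge; in the slot its top lies 12 mm below the deck
- drying_cup: Unfired brown tea cup without handle, 59 mm across, 63 mm high, about 110 g, standing on the cover behind the pull; wall nearly straight from 13 mm up; origin in the middle of its foot. The bench left of the extractor and behind the big bowl (x 0.52 to 0.60, y 0.08 to 0.22 in the base frame) is always empty
- under_window (a point): Fixed point on the bench top at the back, below the middle of the window in the back wall; its x axis points square at the window panes (it is the base frame's x)
- vase: Bystander: white teardrop vase, 70 mm across, 80 mm high, at the back left; origin under its centre
- stamp: Bystander: small square wooden stamp standing on end, 18 by 18 by 46 mm; origin under its centre
- rib: Bystander: flat wooden kidney-shaped rib, 50 by 95 by 6 mm; origin under its centre
- calliper: Bystander: wooden callipers lying flat, 64 by 120 by 14 mm; origin under its centre
- needle: Bystander: needle tool lying behind the extractor, 10 by 154 by 10 mm, long in y; origin under its centre
Mind the look-alikes: they are no part of the job. Leave any blue or purple look-alike of the drying_cup alone.

How it is judged (in metres and radians):
On the way, in this order (a step that is already met when the one before it is completed fails the run):
1. the cup stands upright on the bench, let go (height (world z) of drying_cup below 0.012 m and angle between drying_cup's own z axis and vertical below 0.15 rad and linear speed of drying_cup below 0.02 m/s and contact force between drying_cup and the arm below 0.05 N and contact force between drying_cup and the fingers below 0.05 N), for 0.2 s.
2. the cover is swung back past upright and stays there untouched (value of joint cover above 1.7 rad and contact force between extractor and the fingers below 0.05 N), for 0.2 s.
3. the filter is out of its slot (height (world z) of filter above 0.1 m), for 0.1 s.
At the end, for the whole second after the job is handed in: Filter held still by the gripper, lower edge over 12 cm above the bench, upright and square to the window within 0.2 rad, over 20 cm from the extractor's centre and touching none of it; cover open past 1.7 rad; cup upright on the bench, at rest, untouched; bystanders in place (height (world z) of filter above 0.12 m and angle between filter's own z axis and vertical below 0.2 rad and angle between the y axis of filter and the x axis of under_window, either way round below 0.2 rad and horizontal distance between filter and extractor above 0.2 m and linear speed of filter below 0.03 m/s and contact force between filter and the fingers above 1 N and contact force between filter and extractor below 0.05 N and value of joint cover above 1.7 rad and height (world z) of drying_cup between -0.01 and 0.012 m and angle between drying_cup's own z axis and vertical below 0.15 rad and contact force between drying_cup and the fingers below 0.05 N and linear speed of drying_cup below 0.02 m/s); the arm keeps its last pose, push and grip.
It fails at once if the cup is tipped or dropped on its side (angle between drying_cup's own z axis and vertical above 0.7 rad).
It fails at once if a bystander is knocked over or shoved more than 4 cm (distance of any of vase, stamp, rib, calliper, needle from where it was at the start of the episode above 0.04 m or angle between any of vase, stamp's own z axis and vertical above 0.5 rad).
It also fails if it takes over 72 s, if anything falls off the work surface, if the arm or the gripper's body presses on something with over 40 N, if the wrist force passes 120 N, or if a joint passes its speed limit or range.

## Robot

A 6-joint arm with a two-finger parallel gripper is mounted at the origin on a cart in front of the work surface, level with it; the furniture and walls round the work are solid. World frame = base frame: x ahead of the robot, y to its left, z up, the work surface at z = 0. Lengths are in m, angles in degrees, forces in N, time in s.
With the tool pointing down it reaches from about 0.3 to 0.75 m from the base axis. Payload 8.5 kg.
Tool frame: the origin (TCP) lies at the very end of the fingers, on their centre line; the grasp point (between the pads) lies 19 mm behind it (env.hold_point_z is the distance from the TCP to the grasp point, in m); z points along the fingers, y is the line along which they close (so a half turn about z gives the same grasp; the last joint's range is limited). The gripper opens to 85 mm and grips with 20 to 120 N. Pads are 22 mm wide; open, the fingers measure 114 mm over their backs; the gripper's body (76 mm by 85 mm) begins 54 mm behind the grasp point. The pads swing forward as they close: fully open they stand 13 mm farther back than shut.
Start: joints at [63.524, 21.807, 74.336, -0, 83.858, -12.336], TCP at [0.134, 0.533, 0.198] pointing down, gripper open.
Joint ranges: [-178.18, 178.18], [-50.72, 133.34], [12.68, 142.11], [-81.47, 261.47], [9.98, 163.14], [-165.26, 165.26]. Speed limits (degrees/s): [136.94, 136.94, 180, 180, 180, 180].

## Interface

Orientations are given as a 3x3 rotation matrix whose columns are the frame's x, y, z axes.
In Python, from rig import env, optics gives the robot as it stands.
- The arm moves only by the shell command python3 -m jog 'ROWS' [OPENING] [FORCE]. ROWS is JSON, a list of rows, each an object with "linear": the shift along the tool's x, y, z in units of 40 mm (1.0 is 40 mm), a list of three; "roll": the turn about the tool's z in units of 5 degrees (1.0 is 5 degrees). A call has 1 to 12 rows; each row shifts and turns the commanded pose from where the row before left it, along the tool's axes as they then stand; what a row does not reach is not made up. A row lasts 1/12 s, in which the tool goes at most 41.7 mm and 7.16 degrees, less where a joint would pass 70% of its speed; a pose out of reach is approached as far as the arm can. A call is refused whole if a number of a shift passes 1 or a number of a turn 1, either way. A call with a gripper value outside its range is refused whole. OPENING is the opening, from -1 (shut) to 1 (fully open), set as the call begins (- or left out, the last holds). The fingers move at their own pace and stop on an object; FORCE is the grip in N (left out, the last holds). Time passes only in rows, so rows that do not move let the fingers close. It gives the time, the measured TCP pose, the force, the opening and the grip force at its end, in the units of the state.
- env.observe(): the state, without advancing time (a new reading comes with each control period).
- optics.get_image(name): name is "scene" or "top"; returns the picture (420x560x3 uint8, red, green, blue); there is no depth.
- optics.calibration(name): a dict with "fov_y" (degrees; the focal length in pixels is half the picture's height over the tangent of half this angle, whatever the lens; pixels are square), "cx", "cy" (the principal point, pixels), "T" (4x4, takes a point from camera to world coordinates). Camera axes: x right, y down, z forward; pixel columns grow to the right and rows downward; lengths in m; the calibration is good to about 2 mm. A picture is of the moment at which its call begins. calibration takes no time and is no camera call.
- env.close_job(): hands the job in; it is judged then, once.
The state is a dict: "time_s": time; "q": joint angles; "qvel": joint speeds; "joint_efforts": joint torques, N m; "position": TCP position; "tool_rot": TCP orientation; "ft_force": force on the tool from outside, world axes, zero at the start; "wrist_torque": the same for the moment, N m; "grip_width": finger opening in m; "gripper_force": force on a finger pad.
Only numpy, scipy, OpenCV 4.12 (cv2) and the standard library are available. Lean on these libraries where they do the work, as an engineer would, in place of code of your own. Each camera call takes 0.05 s, during which the arm holds its last target. There are 200 camera calls.

## Working session

There is one attempt and no reset: what is moved stays moved. The work goes in short steps, Python scripts to look and compute and a shell command to move; the robot and the scene stay as the last step left them, time stands still between calls to the robot, and variables do not carry over. Pictures are saved under pics/ and viewed, at most 10 in all, crops included, and the job is handed in when it is done.

```bash
ls; mkdir -p pics
cat > h.py <<'E'
import numpy as np, cv2
from rig import env, optics
def cal(n):
    c=optics.calibration(n); f=210/np.tan(np.radians(c["fov_y"])/2); return c,f,np.array(c["T"])
def ray(n,u,v):
    c,f,T=cal(n); d=T[:3,:3]@np.array([(u-c["cx"])/f,(v-c["cy"])/f,1.]); return T[:3,3],d
def onz(n,u,v,z):
    o,d=ray(n,u,v); return o+d*(z-o[2])/d[2]
def proj(n,p):
    c,f,T=cal(n); q=T[:3,:3].T@(np.array(p)-T[:3,3]); return q[0]/q[2]*f+c["cx"],q[1]/q[2]*f+c["cy"]
def tri(n1,p1,n2,p2):
    A=[];b=[]
    for n,p in((n1,p1),(n2,p2)):
        o,d=ray(n,*p); d=d/np.linalg.norm(d); P=np.eye(3)-np.outer(d,d); A.append(P);b.append(P@o)
    return np.linalg.lstsq(np.vstack(A),np.hstack(b),rcond=None)[0]
def snap(n,f):
    i=optics.get_image(n); cv2.imwrite(f"pics/{f}.png",i[:,:,::-1]); return i
E
python3 - <<'E'
from h import *
snap("top","top0");snap("scene","scene0")
for n in("top","scene"): print(cal(n), optics.calibration(n).keys())
s=env.observe();print(s, env.hold_point_z)
E
```

```text
pics
({'fov_y': 48.735735982623844, 'cx': 276.37430338352766, 'cy': 213.3549187756426, 'T': array([[ 8.51526569e-02, -9.73816033e-01,  2.10787472e-01,
         2.42624089e-01],
       [-9.96367916e-01, -8.32232211e-02,  1.80241654e-02,
        -4.26372471e-02],
       [-9.80891312e-06, -2.11556680e-01, -9.77365730e-01,
         1.25813186e+00],
       [ 0.00000000e+00,  0.00000000e+00,  0.00000000e+00,
         1.00000000e+00]])}, np.float64(463.6333892044743), array([[ 8.51526569e-02, -9.73816033e-01,  2.10787472e-01,
         2.42624089e-01],
       [-9.96367916e-01, -8.32232211e-02,  1.80241654e-02,
        -4.26372471e-02],
       [-9.80891312e-06, -2.11556680e-01, -9.77365730e-01,
         1.25813186e+00],
       [ 0.00000000e+00,  0.00000000e+00,  0.00000000e+00,
         1.00000000e+00]])) dict_keys(['fov_y', 'cx', 'cy', 'T'])
({'fov_y': 44.698094074222304, 'cx': 280.806621519663, 'cy': 215.30734949192976, 'T': array([[ 0.66350249, -0.3823837 ,  0.64307632, -0.36083647],
       [-0.74816762, -0.33553496,  0.57241724, -0.78149464],
       [-0.00310843, -0.86092915, -0.50871538,
[... 504 characters left out ...]
3363e+01, -1.23360977e+01]), 'qvel': array([ 0.02610618, -0.06614982, -0.03688487, -0.09276142,  0.08504769,
       -0.02977359]), 'joint_efforts': array([ 4.08395354e-03, -4.49215901e+01, -2.31656384e+01, -2.04346857e-04,
        3.68305191e-03,  3.97767212e-05]), 'position': array([0.13423759, 0.53305771, 0.19757702]), 'tool_rot': array([[-9.69696109e-01,  2.44313542e-01, -5.91481667e-04],
       [ 2.44314087e-01,  9.69695452e-01, -1.16530152e-03],
       [ 2.88858141e-04, -1.27449565e-03, -9.99999146e-01]]), 'ft_force': array([0.14422346, 0.09954569, 0.11475329]), 'wrist_torque': array([-0.0072152 ,  0.02875029,  0.02966769]), 'gripper_force': 0.0, 'grip_width': 0.0854344981150371} 0.0187
```

View pics/top0.png

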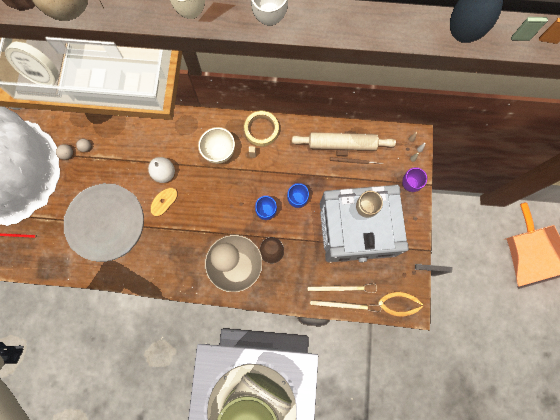

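View pics/scene0.png

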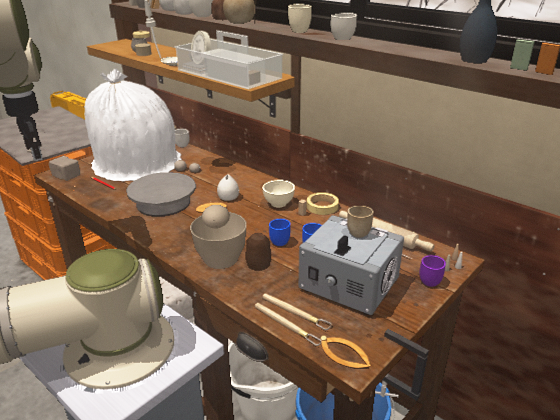

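The top view shows the extractor at about (364,224), with the pull at (369,240) and the brown cup at (370,203). Blue cups stand at (266,207) and (298,195), and a purple one at (415,180). Next I'll enlarge the extractor in both views.

Run:
```python
from h import *
a=cv2.imread("pics/top0.png")[175:275,310:420]; b=cv2.imread("pics/scene0.png")[190:320,290:415]
a=cv2.resize(a,None,fx=4,fy=4,interpolation=cv2.INTER_CUBIC);b=cv2.resize(b,None,fx=3.2,fy=3.2,interpolation=cv2.INTER_CUBIC)
o=np.zeros((416,840,3),np.uint8);o[:400,:440]=a;o[:416,440:]=b[:416,:400]
cv2.imwrite("pics/c1.png",o[:,:800])
print(proj("top",(0.56,.15,0)),proj("top",(0.52,.08,0)),proj("top",(0.6,.22,0)))
```

```text
(np.float64(217.5654259505184), np.float64(192.33796481771424)) (np.float64(240.96034472459445), np.float64(208.2694972776112)) (np.float64(194.51679730273008), np.float64(176.64224990609657))
```

View pics/c1.png

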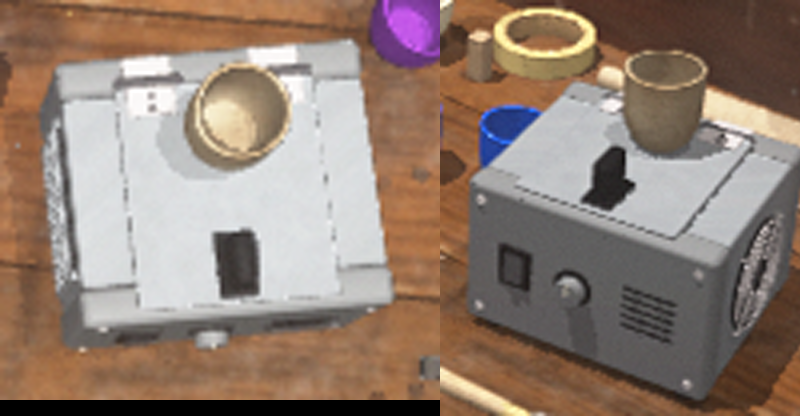

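Run:
```python
from h import *
F=lambda u,v:(u/4+310,v/4+175)
P=[onz("top",*F(*p),.132)[:2] for p in((57,70),(357,42),(390,300),(85,325))]
bl,br,fr,fl=P
print(np.round(P,4)); print([np.linalg.norm(P[i]-P[(i+1)%4]).round(4) for i in range(4)])
c=np.mean(P,0); y=(bl+fl-br-fr)/2; x=(bl+br-fl-fr)/2
print("c",c,"yaw",np.degrees(np.arctan2(y[1],y[0]))-90,np.degrees(np.arctan2(x[1],x[0])))
S=[onz("top",*F(*p),.136)[:2] for p in((122,85),(312,68),(340,290),(138,308))]
y=(S[0]+S[3]-S[1]-S[2])/2;x=(S[0]+S[1]-S[3]-S[2])/2
print("sheet",np.mean(S,0),np.linalg.norm(x),np.linalg.norm(y),np.degrees(np.arctan2(y[1],y[0]))-90,np.degrees(np.arctan2(x[1],x[0])))
print("pulltop",onz("top",*F(236,264),.16))
for n in("top","scene"):
  i=cv2.imread(f"pics/{n}0.png"); h=cv2.cvtColor(i,cv2.COLOR_BGR2HSV)
  m=((h[...,0]>8)&(h[...,0]<28)&(h[...,1]>60)).astype(np.uint8)
  r=(355,188,32,32) if n=="top" else (344,202,32,37)
  q=np.zeros_like(m);X,Y,W,H=r;q[Y:Y+H,X:X+W]=m[Y:Y+H,X:X+W]
  k,l,s,cc=cv2.connectedComponentsWithStats(q);j=1+s[1:,4].argmax();print(n,s[j],cc[j])
print("rim top",onz("top",*F(242,108),.199)[:3])
# scene rim centre: crop (664,70)
G=lambda u,v:((u-440)/3.2+290,v/3.2+190)
print("rim tri",tri("top",F(242,108),"scene",G(666,70)), "scene rim",onz("scene",*G(666,70),.199))
print("lug tri",tri("top",F(236,248),"scene",G(617,150)))
```

```text
[[ 0.5491 -0.137 ]
 [ 0.5833 -0.324 ]
 [ 0.4215 -0.3489]
 [ 0.3903 -0.1642]]
[np.float64(0.1901), np.float64(0.1637), np.float64(0.1873), np.float64(0.161)]
c [ 0.48606518 -0.24353284] yaw 9.981346152878615 9.219322594035221
sheet [ 0.48299371 -0.24643453] 0.14005399011606662 0.12178082832145426 10.064236343368577 8.0730198633768
pulltop [ 0.43090019 -0.24895083  0.16      ]
top [356 191  27  26 463] [369.47300216 203.39740821]
scene [344 202  32  35 864] [359.75462963 217.68055556]
rim top [ 0.51707928 -0.24115123  0.199     ]
rim tri [ 0.51890677 -0.2427705   0.19518542] scene rim [ 0.51449934 -0.24675846  0.199     ]
lug tri [ 0.44300583 -0.25119147  0.16631274]
```

```bash
cat > go.py <<'E'
# usage: go.py frame x y z : shift still needed, in tool axes and units; frame w = world, e = extractor
import sys
from h import *
C=np.array([.4865,-.2445]); a=np.radians(9.7); ex=np.array([np.cos(a),np.sin(a)]); ey=np.array([-ex[1],ex[0]])
f,x,y,z=sys.argv[1],*map(float,sys.argv[2:5])
p=np.array([x,y,z]) if f=="w" else np.array([*(C+x*ex+y*ey),z])
s=env.observe(); R=np.array(s["tool_rot"])
print("tgt",p.round(4),"pos",s["position"].round(4),"units",(R.T@(p-s["position"])/.04).round(3),"yaw_y",np.degrees(np.arctan2(R[1,1],R[0,1])).round(2),"t",s["time_s"])
E
python3 -m jog '[{"linear":[0,0,-0.5],"roll":-0.95},{"linear":[0,0,-0.5],"roll":-0.95},{"linear":[0,0,-0.5],"roll":-0.95},{"linear":[0,0,-0.5],"roll":-0.95},{"linear":[0,0,-0.5],"roll":-0.95},{"linear":[0,0,0],"roll":0},{"linear":[0,0,0],"roll":0}]' 1 20
python3 go.py e 0.031 -0.003 0.29
```

```text
time_s: 0.68
position: [0.1344, 0.5334, 0.2983]
tool_rot: [[-0.986, -0.166, 0.0], [-0.166, 0.986, 0.001], [-0.001, 0.001, -1.0]]
ft_force: [-0.2, 0.3, -1.2]
grip_width: 0.0855
gripper_force: 0.0
tgt [ 0.5176 -0.2422  0.29  ] pos [0.1344 0.5334 0.2983] units [ -6.231 -20.712   0.195] yaw_y 99.54 t 0.6833
```

```bash
python3 -m jog '[{"linear":[-0.26,-0.86,0]},{"linear":[-0.26,-0.86,0]},{"linear":[-0.26,-0.86,0]},{"linear":[-0.26,-0.86,0]},{"linear":[-0.26,-0.86,0]},{"linear":[-0.26,-0.86,0]},{"linear":[-0.26,-0.86,0]},{"linear":[-0.26,-0.86,0]},{"linear":[-0.26,-0.86,0]},{"linear":[-0.26,-0.86,0]},{"linear":[-0.26,-0.86,0]},{"linear":[-0.26,-0.86,0]}]' >/dev/null
python3 -m jog '[{"linear":[-0.26,-0.86,0]},{"linear":[-0.26,-0.86,0]},{"linear":[-0.26,-0.86,0]},{"linear":[-0.26,-0.86,0]},{"linear":[-0.26,-0.86,0]},{"linear":[-0.26,-0.86,0]},{"linear":[-0.26,-0.86,0]},{"linear":[-0.26,-0.86,0]},{"linear":[-0.26,-0.86,0]},{"linear":[-0.26,-0.86,0]},{"linear":[-0.26,-0.86,0]},{"linear":[0,0,0]}]'
python3 go.py e 0.031 -0.003 0.152
```

```text
tgt [ 0.5176 -0.2422  0.152 ] pos [0.1344 0.5334 0.2983] units [ -6.229 -20.714   3.645] yaw_y 99.54 t 0.6833invalid input
invalid input
```

```bash
python3 -m jog '[{"linear":[-0.26,-0.86,0],"roll":0},{"linear":[-0.26,-0.86,0],"roll":0},{"linear":[-0.26,-0.86,0],"roll":0},{"linear":[-0.26,-0.86,0],"roll":0},{"linear":[-0.26,-0.86,0],"roll":0},{"linear":[-0.26,-0.86,0],"roll":0},{"linear":[-0.26,-0.86,0],"roll":0},{"linear":[-0.26,-0.86,0],"roll":0},{"linear":[-0.26,-0.86,0],"roll":0},{"linear":[-0.26,-0.86,0],"roll":0},{"linear":[-0.26,-0.86,0],"roll":0},{"linear":[-0.26,-0.86,0],"roll":0}]' >/dev/null
python3 -m jog '[{"linear":[-0.26,-0.86,0],"roll":0},{"linear":[-0.26,-0.86,0],"roll":0},{"linear":[-0.26,-0.86,0],"roll":0},{"linear":[-0.26,-0.86,0],"roll":0},{"linear":[-0.26,-0.86,0],"roll":0},{"linear":[-0.26,-0.86,0],"roll":0},{"linear":[-0.26,-0.86,0],"roll":0},{"linear":[-0.26,-0.86,0],"roll":0},{"linear":[-0.26,-0.86,0],"roll":0},{"linear":[-0.26,-0.86,0],"roll":0},{"linear":[-0.26,-0.86,0],"roll":0},{"linear":[0,0,0],"roll":0}]'
python3 go.py e 0.031 -0.003 0.152
```

```text
time_s: 2.68
position: [0.5033, -0.2116, 0.2945]
tool_rot: [[-0.987, -0.161, -0.004], [-0.161, 0.987, 0.002], [0.004, 0.003, -1.0]]
ft_force: [0.1, -0.2, -0.2]
grip_width: 0.0859
gripper_force: 0.0
tgt [ 0.5176 -0.2422  0.152 ] pos [ 0.5033 -0.2116  0.2945] units [-0.24  -0.823  3.56 ] yaw_y 99.29 t 2.6833
```

```bash
python3 -m jog '[{"linear":[-0.12,-0.41,0],"roll":0},{"linear":[-0.12,-0.41,0],"roll":0},{"linear":[0,0,0.7],"roll":0},{"linear":[0,0,0.7],"roll":0},{"linear":[0,0,0],"roll":0},{"linear":[0,0,0],"roll":0}]'
python3 go.py e 0.031 -0.003 0.152
python3 - <<'E'
from h import *
a=snap("top","t1")[150:270,290:430];b=snap("scene","s1")[130:270,290:430]
cv2.imwrite("pics/c2.png",np.hstack([cv2.resize(a,(392,336)),cv2.resize(b,(392,392))[:336]])[:,:,::-1])
E
```

```text
time_s: 3.18
position: [0.5165, -0.237, 0.2408]
tool_rot: [[-0.986, -0.166, -0.003], [-0.166, 0.986, 0.003], [0.003, 0.003, -1.0]]
ft_force: [0.5, -1.1, 0.4]
grip_width: 0.0852
gripper_force: 0.0
tgt [ 0.5176 -0.2422  0.152 ] pos [ 0.5165 -0.237   0.2408] units [-0.01  -0.141  2.221] yaw_y 99.56 t 3.1833
```

View pics/c2.png

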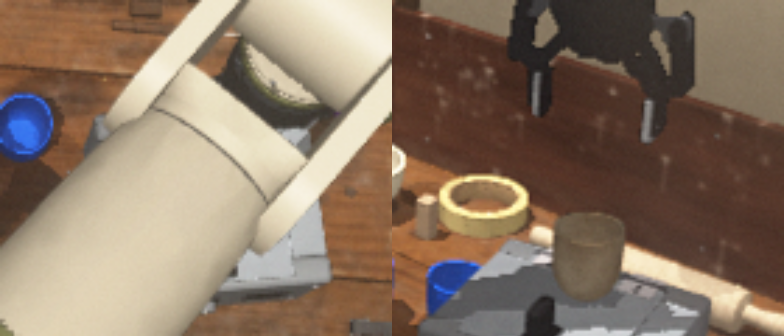

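The fingers straddle the cup in line with its closing axis. Their tips are at crop (540,115) and (650,140), with the cup rim at (588,225). The height gap looks larger than expected, so I'll check it numerically.

Run:
```python
from h import *
s=env.observe();p=s["position"];R=s["tool_rot"]
cv=lambda q:((np.array(proj("scene",q))-[290,130])*2.8+[392,0]).round(0)
print(p,"tcp",cv(p),"pads",cv(p+R[:,1]*.0427-R[:,2]*.013),cv(p-R[:,1]*.0427-R[:,2]*.013),"rim exp",cv((.517,-.2425,.199)),cv((.517,-.2425,.136)))
```

```text
[ 0.51759277 -0.23762594  0.24348855] tcp [587. 176.] pads [540. 149.] [638. 175.] rim exp [587. 226.] [581. 291.]
```

Run:
```python
from h import *
a=cv2.imread("pics/scene0.png").astype(int);b=cv2.imread("pics/s1.png").astype(int)
m=(abs(a-b).max(2)>12)[130:215,320:400]
for r in range(25,85,2): print(r+130,''.join('#' if x else '.' for x in m[r]))
```

```text
155 ..................#########..........................###############.#########..
157 ..................#########............................#######################..
159 ..................#########...............................####################..
161 ..................#########................................##################...
163 ..................#########.................................###############.....
165 ..................#########.................................#########...........
167 ..................#########................................#########............
169 ....................######.................................#########............
171 .....................#.#...................................#########............
173 ...........................................................#########............
175 ...........................................................########.............
177 ..........................................................########..............
179 ..........................................................######............
[... 749 characters left out ...]
....................
199 ...............#................................................................
201 ................................................................................
203 ..#.............................................................................
205 ....#.#...............#...........##.......###..................................
207 .........#..#............#...####.............#####.............................
209 .......#....................##...............####.###...........................
211 ....................#.....####...............#.#######..........................
213 ..........................#.####............##########..........................
```

```bash
python3 -m jog '[{"linear":[0,-0.1,0.4],"roll":0},{"linear":[0,0,0.4],"roll":0},{"linear":[0,0,0],"roll":0},{"linear":[0,0,0],"roll":0},{"linear":[0,0,0],"roll":0},{"linear":[0,0,0],"roll":0}]'
python3 - <<'E'
from h import *
p=np.array([.134,.533,.1976]);y=np.array([.244,.97,0]);up=np.array([0,0,.013])
print("start",[np.round(proj("scene",q)) for q in(p,p+.0427*y+up,p-.0427*y+up)])
p=env.observe()["position"];y=np.array([-.166,.986,0]);print(p,[np.round(proj("scene",q)) for q in(p,p+.0427*y+up,p-.0427*y+up)])
b=snap("scene","s2"); i=cv2.imread("pics/scene0.png")
o=np.hstack([cv2.resize(i[95:165,0:70],(390,390)),cv2.resize(b[150:250,310:410,::-1],(390,390))])
cv2.imwrite("pics/c3.png",o)
E
```

```text
time_s: 3.78
position: [0.5184, -0.2418, 0.2118]
tool_rot: [[-0.986, -0.167, 0.002], [-0.167, 0.986, -0.002], [-0.002, -0.002, -1.0]]
ft_force: [-0.1, -0.2, 0.3]
grip_width: 0.0854
gripper_force: 0.0
start [array([ 37., 170.]), array([ 33., 160.]), array([ 40., 171.])]
[ 0.51839717 -0.24177286  0.2117707 ] [array([360., 206.]), array([344., 196.]), array([378., 206.])]
```

View pics/c3.png

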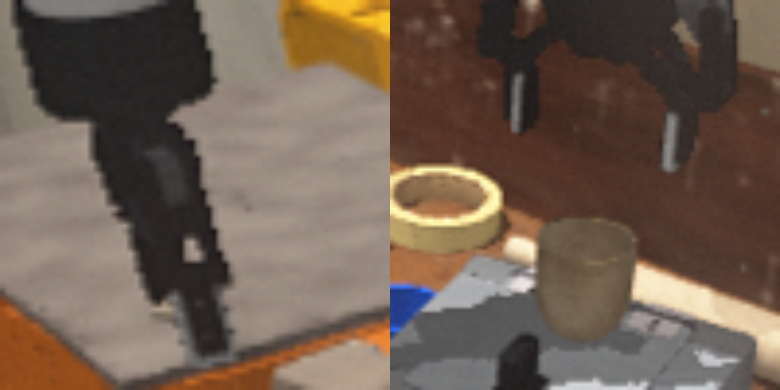

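The tips still appear about 12 px (about 35 mm) above the kinematic prediction. I'll close the fingers here, above the cup, to see where the tips really are.

```bash
python3 -m jog '[{"linear":[0,0,-0.5],"roll":0},{"linear":[0,0,-0.25],"roll":0},{"linear":[0,0,0],"roll":0},{"linear":[0,0,0],"roll":0},{"linear":[0,0,0],"roll":0},{"linear":[0,0,0],"roll":0},{"linear":[0,0,0],"roll":0},{"linear":[0,0,0],"roll":0},{"linear":[0,0,0],"roll":0},{"linear":[0,0,0],"roll":0},{"linear":[0,0,0],"roll":0},{"linear":[0,0,0],"roll":0}]' -1
python3 - <<'E'
from h import *
p=env.observe()["position"];print(p,np.round(proj("scene",p)))
print("start top", proj("top",(.134,.533,.1976)),proj("top",(.134,.533,.235)))
b=snap("scene","s3"); t=snap("top","t3"); i=cv2.imread("pics/top0.png")
o=np.hstack([cv2.resize(i[310:400,0:90],(390,390)),cv2.resize(b[150:250,310:410,::-1],(390,390))])
cv2.imwrite("pics/c4.png",o)
E
```

```text
time_s: 4.83
position: [0.5179, -0.2415, 0.2401]
tool_rot: [[-0.986, -0.167, -0.0], [-0.167, 0.986, -0.0], [0.0, -0.0, -1.0]]
ft_force: [-0.0, 0.7, 0.5]
grip_width: -0.0001
gripper_force: 0.0
[ 0.51787678 -0.24154037  0.24012091] [361. 195.]
start top (np.float64(12.509792838632563), np.float64(341.14131896055767)) (np.float64(2.741897320007581), np.float64(342.1567276129448))
```

View pics/c4.png

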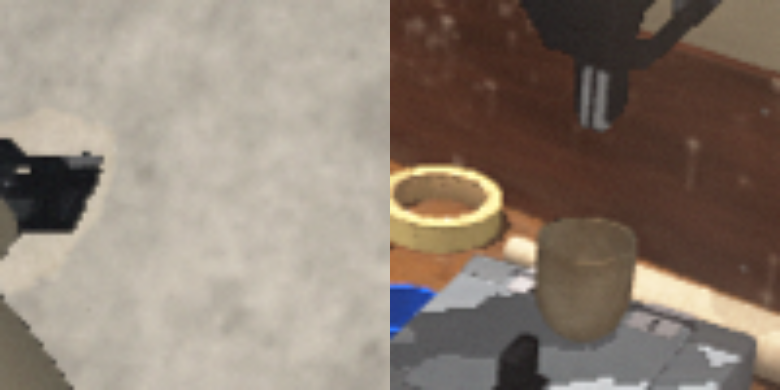

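```bash
python3 -m jog '[{"linear":[0,0,0],"roll":0},{"linear":[0,0,0],"roll":0},{"linear":[0,0,0],"roll":0},{"linear":[0,0,0],"roll":0},{"linear":[0,0,0],"roll":0},{"linear":[0,0,0],"roll":0},{"linear":[0,0,0],"roll":0},{"linear":[0,0,0],"roll":0}]' 1
python3 -m jog '[{"linear":[0,0,0.5],"roll":0},{"linear":[0,0,0.5],"roll":0},{"linear":[0,0,0.5],"roll":0},{"linear":[0,0,0.4],"roll":0},{"linear":[0,0,0.3],"roll":0},{"linear":[0,0,0],"roll":0},{"linear":[0,0,0],"roll":0},{"linear":[0,0,0],"roll":0}]'
python3 - <<'E'
from h import *
p=env.observe()["position"];print(p,np.round(proj("scene",p)))
b=snap("scene","s4")
cv2.imwrite("pics/c5.png",cv2.resize(b[160:260,310:410,::-1],(500,500)))
E
```

```text
time_s: 5.6
position: [0.5179, -0.2416, 0.2401]
tool_rot: [[-0.986, -0.167, 0.0], [-0.167, 0.986, -0.0], [-0.0, -0.0, -1.0]]
ft_force: [-0.1, 0.8, 0.8]
grip_width: 0.0851
gripper_force: 0.0
time_s: 6.27
position: [0.5183, -0.2418, 0.1531]
tool_rot: [[-0.986, -0.167, 0.001], [-0.167, 0.986, -0.001], [-0.001, -0.001, -1.0]]
ft_force: [-0.4, -1.2, 0.5]
grip_width: 0.0857
gripper_force: 0.0
[ 0.51829227 -0.2418403   0.1531054 ] [358. 227.]
```

View pics/c5.png

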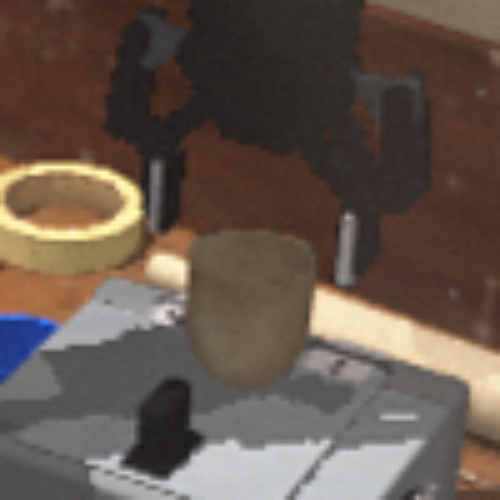

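The open tips appear level with the cup rim, at crop (160,232) and (345,285). Going 14 mm lower is safe whichever height reading is right, so I'll do that and close gently. The width reading will show whether I have the cup.

```bash
python3 -m jog '[{"linear":[0,0,0.2],"roll":0},{"linear":[0,0,0.15],"roll":0},{"linear":[0,0,0],"roll":0},{"linear":[0,0,0],"roll":0},{"linear":[0,0,0],"roll":0}]' 
python3 -m jog '[{"linear":[0,0,0],"roll":0},{"linear":[0,0,0],"roll":0},{"linear":[0,0,0],"roll":0},{"linear":[0,0,0],"roll":0},{"linear":[0,0,0],"roll":0},{"linear":[0,0,0],"roll":0},{"linear":[0,0,0],"roll":0},{"linear":[0,0,0],"roll":0},{"linear":[0,0,0],"roll":0}]' -1 20
python3 - <<'E'
from h import *
b=snap("scene","s5")
cv2.imwrite("pics/c6.png",cv2.resize(b[160:260,310:410,::-1],(500,500)))
E
```

```text
time_s: 6.73
position: [0.5179, -0.2416, 0.1382]
tool_rot: [[-0.986, -0.167, 0.0], [-0.167, 0.986, -0.0], [-0.0, -0.0, -1.0]]
ft_force: [0.0, 0.2, 0.5]
grip_width: 0.0854
gripper_force: 0.0
time_s: 7.48
position: [0.518, -0.2417, 0.1385]
tool_rot: [[-0.986, -0.167, 0.001], [-0.167, 0.986, -0.001], [-0.001, -0.001, -1.0]]
ft_force: [-0.3, -0.8, 5.7]
grip_width: 0.0568
gripper_force: 21.9
```

View pics/c6.png

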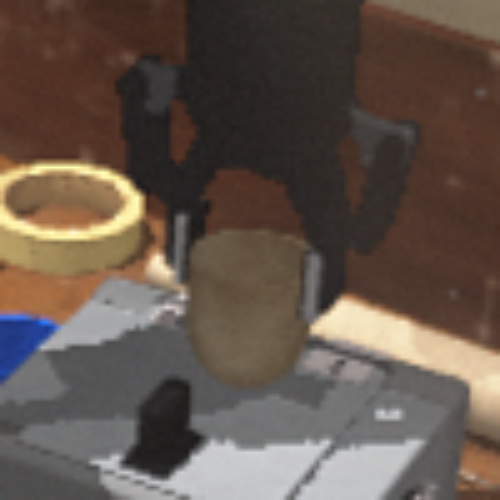

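The cup is gripped: width 56.8 mm, with pads on the upper wall at crop (180,280) and (310,318). When the foot was on the sheet (0.136) the reported TCP was 0.1385, so I'll place it at about 0.003. Next I'll lift and carry.

```bash
python3 -m jog '[{"linear":[0,0,-0.3],"roll":0},{"linear":[0,0,-0.4],"roll":0},{"linear":[0,0,-0.5],"roll":0},{"linear":[0,0,-0.5],"roll":0},{"linear":[0,0,-0.5],"roll":0},{"linear":[0,0,-0.3],"roll":0},{"linear":[0,0,0],"roll":0},{"linear":[0,0,0],"roll":0}]' -1 30
python3 go.py w 0.56 0.15 0.24
```

```text
time_s: 8.2
position: [0.5178, -0.2414, 0.2375]
tool_rot: [[-0.986, -0.167, -0.0], [-0.167, 0.986, 0.0], [0.0, 0.0, -1.0]]
ft_force: [0.1, -0.3, -1.5]
grip_width: 0.057
gripper_force: 32.6
tgt [0.56 0.15 0.24] pos [ 0.5178 -0.2414  0.2375] units [-2.674  9.472 -0.06 ] yaw_y 99.61 t 8.2
```

```bash
python3 -m jog '[{"linear":[-0.1,0.4,0],"roll":0},{"linear":[-0.2,0.7,0],"roll":0},{"linear":[-0.25,0.9,0],"roll":0},{"linear":[-0.25,0.9,0],"roll":0},{"linear":[-0.25,0.9,0],"roll":0},{"linear":[-0.25,0.9,0],"roll":0},{"linear":[-0.25,0.9,0],"roll":0},{"linear":[-0.25,0.9,0],"roll":0},{"linear":[-0.25,0.9,0],"roll":0},{"linear":[-0.25,0.9,0],"roll":0},{"linear":[-0.25,0.7,0],"roll":0},{"linear":[-0.2,0.4,0],"roll":0}]'
python3 -m jog '[{"linear":[0,0,0],"roll":0},{"linear":[0,0,0.4],"roll":0},{"linear":[0,0,0.8],"roll":0},{"linear":[0,0,0.8],"roll":0},{"linear":[0,0,0.8],"roll":0},{"linear":[0,0,0.8],"roll":0},{"linear":[0,0,0.8],"roll":0},{"linear":[0,0,0.8],"roll":0},{"linear":[0,0,0.3],"roll":0},{"linear":[0,0,0],"roll":0},{"linear":[0,0,0],"roll":0},{"linear":[0,0,0],"roll":0}]'
python3 go.py w 0.56 0.15 0.003
python3 - <<'E'
from h import *
snap("scene","s6")
b=cv2.imread("pics/s6.png");cv2.imwrite("pics/c7.png",cv2.resize(b[150:290,200:400],(800,560)))
E
```

```text
time_s: 9.2
position: [0.5627, 0.1508, 0.2363]
tool_rot: [[-0.986, -0.17, -0.003], [-0.17, 0.986, 0.0], [0.003, 0.001, -1.0]]
ft_force: [0.9, -1.0, -0.5]
grip_width: 0.057
gripper_force: 32.6
time_s: 10.2
position: [0.5641, 0.1472, 0.0189]
tool_rot: [[-0.986, -0.167, 0.001], [-0.167, 0.986, 0.0], [-0.001, -0.0, -1.0]]
ft_force: [0.1, 0.4, -1.3]
grip_width: 0.0571
gripper_force: 32.6
tgt [0.56  0.15  0.003] pos [0.5641 0.1472 0.0189] units [0.089 0.086 0.398] yaw_y 99.59 t 10.2
```

Lower slowly and watch the force.

```bash
python3 -m jog '[{"linear":[0,0,0.2],"roll":0},{"linear":[0,0,0.1],"roll":0},{"linear":[0,0,0],"roll":0},{"linear":[0,0,0],"roll":0}]'
python3 -m jog '[{"linear":[0,0,0.07],"roll":0},{"linear":[0,0,0],"roll":0},{"linear":[0,0,0],"roll":0}]'
```

```text
time_s: 10.58
position: [0.5634, 0.1476, 0.006]
tool_rot: [[-0.986, -0.167, -0.0], [-0.167, 0.986, -0.0], [0.0, -0.0, -1.0]]
ft_force: [0.1, -0.1, -0.5]
grip_width: 0.0569
gripper_force: 32.6
time_s: 10.83
position: [0.5635, 0.1476, 0.0033]
tool_rot: [[-0.986, -0.167, -0.0], [-0.167, 0.986, -0.0], [0.0, 0.0, -1.0]]
ft_force: [0.2, -0.1, -1.4]
grip_width: 0.0569
gripper_force: 32.6
```

```bash
python3 -m jog '[{"linear":[0,0,0.04],"roll":0},{"linear":[0,0,0],"roll":0},{"linear":[0,0,0],"roll":0}]'
python3 -m jog '[{"linear":[0,0,0.04],"roll":0},{"linear":[0,0,0],"roll":0},{"linear":[0,0,0],"roll":0}]'
```

```text
time_s: 11.08
position: [0.5639, 0.1476, 0.0027]
tool_rot: [[-0.986, -0.167, 0.001], [-0.167, 0.986, 0.0], [-0.001, -0.0, -1.0]]
ft_force: [-2.3, 0.0, 7.1]
grip_width: 0.0568
gripper_force: 33.4
time_s: 11.33
position: [0.5642, 0.1477, 0.0026]
tool_rot: [[-0.986, -0.167, 0.003], [-0.167, 0.986, 0.0], [-0.003, -0.0, -1.0]]
ft_force: [-6.6, -0.1, 20.3]
grip_width: 0.0569
gripper_force: 34.6
```

```bash
python3 -m jog '[{"linear":[0,0,-0.05],"roll":0},{"linear":[0,0,0],"roll":0}]'
python3 -m jog '[{"linear":[0,0,0],"roll":0},{"linear":[0,0,0],"roll":0},{"linear":[0,0,0],"roll":0},{"linear":[0,0,0],"roll":0},{"linear":[0,0,0],"roll":0},{"linear":[0,0,0],"roll":0},{"linear":[0,0,0],"roll":0},{"linear":[0,0,0],"roll":0}]' 1
python3 -m jog '[{"linear":[0,0,-0.3],"roll":0},{"linear":[0,0,-0.6],"roll":0},{"linear":[0,0,-0.9],"roll":0},{"linear":[0,0,-0.9],"roll":0},{"linear":[0,0,-0.9],"roll":0},{"linear":[0,0,-0.9],"roll":0},{"linear":[0,0,-0.9],"roll":0},{"linear":[0,0,-0.5],"roll":0},{"linear":[0,0,0],"roll":0}]'
python3 - <<'E'
from h import *
b=snap("scene","s7");t=snap("top","t7")
for n,r in(("top",(120,0)),):
  pass
h=cv2.cvtColor(b,cv2.COLOR_RGB2HSV)
print(proj("scene",(.564,.148,0)),proj("scene",(.564,.148,.063)),proj("top",(.564,.148,.063)))
E
python3 go.py e -0.056 0 0.24
```

```text
time_s: 11.5
position: [0.5639, 0.1476, 0.0027]
tool_rot: [[-0.986, -0.167, 0.001], [-0.167, 0.986, 0.0], [-0.001, -0.0, -1.0]]
ft_force: [1.2, -0.2, -0.3]
grip_width: 0.0568
gripper_force: 32.6
time_s: 12.17
position: [0.5636, 0.1476, 0.0021]
tool_rot: [[-0.986, -0.167, -0.0], [-0.167, 0.986, -0.0], [0.0, -0.0, -1.0]]
ft_force: [-0.4, -0.2, 0.1]
grip_width: 0.0853
gripper_force: 0.0
time_s: 12.92
position: [0.5651, 0.1477, 0.2433]
tool_rot: [[-0.986, -0.167, 0.009], [-0.167, 0.986, 0.001], [-0.009, -0.001, -1.0]]
ft_force: [0.4, 0.3, -0.1]
grip_width: 0.0852
gripper_force: 0.0
(np.float64(254.27049576146862), np.float64(219.3515423579828)) (np.float64(253.63478078144757), np.float64(200.90869791825978)) (np.float64(215.55446242248144), np.float64(184.92605260587945))
tgt [ 0.4313 -0.2539  0.24  ] pos [0.5635 0.1476 0.2382] units [ 4.935 -9.345 -0.047] yaw_y 99.61 t 13.0167
```

```bash
python3 -m jog '[{"linear":[0.3,-0.5,0],"roll":0},{"linear":[0.4,-0.85,0],"roll":0},{"linear":[0.45,-0.85,0],"roll":0},{"linear":[0.45,-0.85,0],"roll":0},{"linear":[0.45,-0.85,0],"roll":0},{"linear":[0.45,-0.85,0],"roll":0},{"linear":[0.45,-0.85,0],"roll":0},{"linear":[0.45,-0.85,0],"roll":0},{"linear":[0.45,-0.85,0],"roll":0},{"linear":[0.45,-0.85,0],"roll":0},{"linear":[0.45,-0.85,0],"roll":0},{"linear":[0.2,-0.35,0],"roll":0}]'
python3 -m jog '[{"linear":[0,0,0.4],"roll":0},{"linear":[0,0,0.4],"roll":0},{"linear":[0,0,0.4],"roll":0},{"linear":[0,0,0.4],"roll":0},{"linear":[0,0,0],"roll":0},{"linear":[0,0,0],"roll":0},{"linear":[0,0,0],"roll":0},{"linear":[0,0,0],"roll":0}]'
python3 go.py e -0.054 0 0.142
python3 - <<'E'
from h import *
b=snap("scene","s8")
cv2.imwrite("pics/c8.png",cv2.resize(b[150:290,220:420,::-1],(800,560)))
E
```

```text
time_s: 14.02
position: [0.4288, -0.2575, 0.2362]
tool_rot: [[-0.986, -0.164, -0.003], [-0.164, 0.986, 0.002], [0.003, 0.002, -1.0]]
ft_force: [0.3, 0.9, 0.9]
grip_width: 0.0854
gripper_force: 0.0
time_s: 14.68
position: [0.4311, -0.2544, 0.1748]
tool_rot: [[-0.986, -0.167, 0.001], [-0.167, 0.986, -0.001], [-0.001, -0.001, -1.0]]
ft_force: [0.3, -0.3, -0.2]
grip_width: 0.086
gripper_force: 0.0
tgt [ 0.4333 -0.2536  0.142 ] pos [ 0.4311 -0.2544  0.1748] units [-0.057  0.012  0.819] yaw_y 99.62 t 14.6833
```

View pics/c8.png

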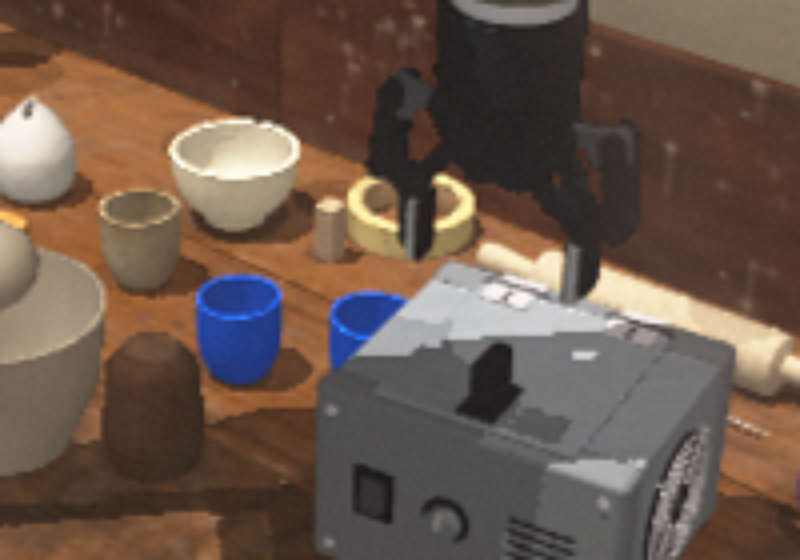

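The cup stands upright at crop (140,240), and the fingers straddle the lug, which is at crop (493,360). I'll lower and pinch.

```bash
python3 -m jog '[{"linear":[-0.06,0,0.4],"roll":0},{"linear":[0,0,0.4],"roll":0},{"linear":[0,0,0],"roll":0},{"linear":[0,0,0],"roll":0},{"linear":[0,0,0],"roll":0}]' -0.3
python3 -m jog '[{"linear":[0,0,0],"roll":0},{"linear":[0,0,0],"roll":0},{"linear":[0,0,0],"roll":0},{"linear":[0,0,0],"roll":0},{"linear":[0,0,0],"roll":0},{"linear":[0,0,0],"roll":0},{"linear":[0,0,0],"roll":0},{"linear":[0,0,0],"roll":0},{"linear":[0,0,0],"roll":0}]' -0.3
python3 - <<'E'
from h import *
b=snap("scene","s9")
cv2.imwrite("pics/c9.png",cv2.resize(b[190:260,300:400,::-1],(800,560)))
p=env.observe()["position"];print((np.array(proj("scene",p))-[300,190])*8)
E
```

```text
time_s: 15.15
position: [0.4335, -0.2542, 0.1432]
tool_rot: [[-0.986, -0.167, 0.001], [-0.167, 0.986, -0.001], [-0.001, -0.001, -1.0]]
ft_force: [-0.1, 0.3, -0.4]
grip_width: 0.0302
gripper_force: 0.0
time_s: 15.9
position: [0.4332, -0.2538, 0.1421]
tool_rot: [[-0.986, -0.167, 0.0], [-0.167, 0.986, -0.0], [0.0, -0.0, -1.0]]
ft_force: [-0.1, 0.7, 0.1]
grip_width: 0.0297
gripper_force: 0.0
[326.61654733 469.76848292]
```

View pics/c9.png

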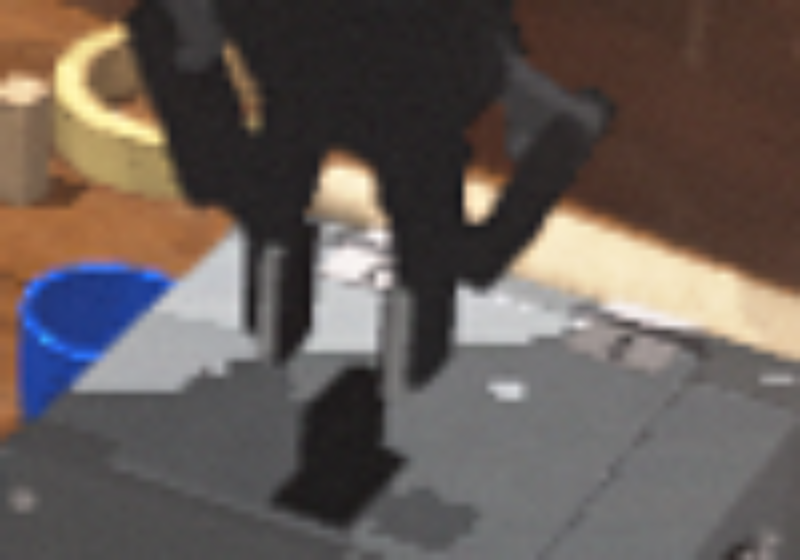

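The tips, at crop (280,355) and (405,390), look level with the lug's top at crop (350,370). Closing will tell by width whether they have it.

```bash
python3 -m jog '[{"linear":[0,0,0],"roll":0},{"linear":[0,0,0],"roll":0},{"linear":[0,0,0],"roll":0},{"linear":[0,0,0],"roll":0},{"linear":[0,0,0],"roll":0},{"linear":[0,0,0],"roll":0},{"linear":[0,0,0],"roll":0},{"linear":[0,0,0],"roll":0}]' -1 20
```

```text
time_s: 16.62
position: [0.4332, -0.2538, 0.1421]
tool_rot: [[-0.986, -0.167, 0.0], [-0.167, 0.986, -0.0], [-0.0, -0.0, -1.0]]
ft_force: [0.1, -1.8, -0.9]
grip_width: -0.0001
gripper_force: 0.0
```

```bash
python3 -m jog '[{"linear":[0,0,0],"roll":0},{"linear":[0,0,0],"roll":0},{"linear":[0,0,0],"roll":0},{"linear":[0,0,0],"roll":0},{"linear":[0,0,0],"roll":0},{"linear":[0,0,0.1],"roll":0},{"linear":[0,0,0],"roll":0},{"linear":[0,0,0],"roll":0}]' -0.3 | grep -E "posi|ft_|width"
python3 -m jog '[{"linear":[0,0,0.1],"roll":0},{"linear":[0,0,0],"roll":0},{"linear":[0,0,0],"roll":0}]' | grep -E "posi|ft_|width"
python3 -m jog '[{"linear":[0,0,0.08],"roll":0},{"linear":[0,0,0],"roll":0},{"linear":[0,0,0],"roll":0}]' | grep -E "posi|ft_|width"
python3 -m jog '[{"linear":[0,0,0.05],"roll":0},{"linear":[0,0,0],"roll":0},{"linear":[0,0,0],"roll":0}]' | grep -E "posi|ft_|width"
```

```text
position: [0.433, -0.2537, 0.1378]
ft_force: [-0.2, -0.7, 0.1]
grip_width: 0.0303
position: [0.4331, -0.2538, 0.1339]
ft_force: [0.3, 0.1, 0.6]
grip_width: 0.0299
position: [0.4331, -0.2538, 0.1308]
ft_force: [0.1, -0.3, 0.5]
grip_width: 0.0298
position: [0.4331, -0.2538, 0.1288]
ft_force: [-1.0, 0.2, -0.3]
grip_width: 0.0299
```

```bash
python3 -m jog '[{"linear":[0,0,0.1],"roll":0},{"linear":[0,0,0],"roll":0},{"linear":[0,0,0],"roll":0}]' | grep -E "posi|ft_|width"
python3 -m jog '[{"linear":[0,0,0.1],"roll":0},{"linear":[0,0,0],"roll":0},{"linear":[0,0,0],"roll":0}]' | grep -E "posi|ft_|width"
python3 - <<'E'
from h import *
b=snap("scene","s10")
cv2.imwrite("pics/c10.png",cv2.resize(b[190:260,300:400,::-1],(800,560)))
a=cv2.imread("pics/s7.png").astype(int); m=(abs(a-b[:,:,::-1].astype(int)).max(2)>25)[215:262,318:372]
for r in range(0,47): print(r+215,''.join('#' if x else '.' for x in m[r]))
E
```

```text
position: [0.4331, -0.2538, 0.1247]
ft_force: [0.6, 0.4, 0.1]
grip_width: 0.0299
position: [0.4331, -0.2537, 0.1207]
ft_force: [-0.1, -0.0, -0.3]
grip_width: 0.03
215 ########################################....##########
216 ##.#####################################....##########
217 ##.#####################################....##########
218 ######################...###############....##########
219 ###.##################....##############.....#########
220 ###.##################.....#############.....#########
221 ######################.....#############....#########.
222 ####.################.......############...#########..
223 #####################.......############...#########..
224 ..###.##############........############..#########...
225 ..........###########........#####################....
226 ...........###########.......#####################....
227 ...........###########.......####################.....
228 ............#########........####################.....
229 ............#########........###################......
230 #########..##########.........#################.
[... 1135 characters left out ...]
################...........########################
251 ##################............########################
252 #################............#########################
253 ####################.......###########################
254 #######################...############################
255 ...##################################################.
256 ......###############################################.
257 ........###########################################.##
258 ............######################################..##
259 ...............###################################.###
260 .................################################..###
261 .....#...........#..############################..####
```

The reported TCP of 0.1207 makes no contact, so the real tips sit higher than reported and the camera was right. I'll pinch here.

```bash
python3 -m jog '[{"linear":[0,0,0],"roll":0},{"linear":[0,0,0],"roll":0},{"linear":[0,0,0],"roll":0},{"linear":[0,0,0],"roll":0},{"linear":[0,0,0],"roll":0},{"linear":[0,0,0],"roll":0},{"linear":[0,0,0],"roll":0}]' -1 20
```

```text
time_s: 19.17
position: [0.4331, -0.2534, 0.1211]
tool_rot: [[-0.986, -0.167, -0.0], [-0.167, 0.986, 0.001], [-0.0, 0.001, -1.0]]
ft_force: [-0.9, 5.3, 5.0]
grip_width: 0.0136
gripper_force: 24.6
```

Caught (13.6 mm wide). To learn the true tip offset I'll open slightly and probe down onto the sheet.

```bash
python3 -m jog '[{"linear":[0,0,0],"roll":0},{"linear":[0,0,0],"roll":0},{"linear":[0,0,0],"roll":0},{"linear":[0,0,0.1],"roll":0},{"linear":[0,0,0],"roll":0},{"linear":[0,0,0],"roll":0}]' -0.53 | grep -E "posi|ft_|width"
for i in 1; do
python3 -m jog '[{"linear":[0,0,0.1],"roll":0},{"linear":[0,0,0],"roll":0},{"linear":[0,0,0],"roll":0}]' | grep -E "posi|ft_"
python3 -m jog '[{"linear":[0,0,0.06],"roll":0},{"linear":[0,0,0],"roll":0},{"linear":[0,0,0],"roll":0}]' | grep -E "posi|ft_"
python3 -m jog '[{"linear":[0,0,0.06],"roll":0},{"linear":[0,0,0],"roll":0},{"linear":[0,0,0],"roll":0}]' | grep -E "posi|ft_"
done
```

```text
position: [0.433, -0.2539, 0.1166]
ft_force: [0.7, 0.8, 0.2]
grip_width: 0.0197
position: [0.4331, -0.2538, 0.1127]
ft_force: [0.5, 0.5, -0.4]
position: [0.4331, -0.2538, 0.1104]
ft_force: [1.0, -0.8, 0.2]
position: [0.4331, -0.2538, 0.108]
ft_force: [-0.3, -0.8, -0.1]
```

```bash
python3 -m jog '[{"linear":[0,0,0.06],"roll":0},{"linear":[0,0,0],"roll":0},{"linear":[0,0,0],"roll":0}]' | grep -E "posi|ft_"
python3 -m jog '[{"linear":[0,0,0.06],"roll":0},{"linear":[0,0,0],"roll":0},{"linear":[0,0,0],"roll":0}]' | grep -E "posi|ft_"
```

```text
position: [0.4331, -0.2538, 0.1056]
ft_force: [0.2, 0.6, -0.0]
position: [0.4333, -0.254, 0.1051]
ft_force: [-3.4, 4.2, 18.1]
```

```bash
python3 -m jog '[{"linear":[0,0,-0.21],"roll":0},{"linear":[0,0,0],"roll":0},{"linear":[0,0,0],"roll":0}]' | grep -E "posi|ft_"
python3 -m jog '[{"linear":[0,0,0],"roll":0},{"linear":[0,0,0],"roll":0},{"linear":[0,0,0],"roll":0},{"linear":[0,0,0],"roll":0}]' -1 20| grep -E "posi|ft_|gri"
python3 - <<'E'
import numpy as np
R=np.hypot(.12,.026);f=np.arctan2(.026,.12)+np.linspace(0,1.73,13)
p=np.c_[R*np.cos(f),-R*np.sin(f)]/.04
print(np.diff(p,axis=0).round(2).tolist())
E
```

```text
position: [0.4333, -0.254, 0.1118]
ft_force: [0.2, 0.0, 0.5]
position: [0.433, -0.2534, 0.1116]
ft_force: [-1.1, 4.5, 4.9]
grip_width: 0.0138
gripper_force: 24.5
[[-0.12, -0.42], [-0.18, -0.4], [-0.24, -0.37], [-0.29, -0.33], [-0.34, -0.29], [-0.37, -0.24], [-0.4, -0.18], [-0.43, -0.12], [-0.44, -0.06], [-0.44, 0.01], [-0.44, 0.07], [-0.42, 0.13]]
```

```bash
python3 -m jog '[{"linear":[-0.05,0,-0.21],"roll":0},{"linear":[-0.07,0,-0.21],"roll":0},{"linear":[-0.08,0,-0.2],"roll":0},{"linear":[-0.1,0,-0.2],"roll":0},{"linear":[-0.11,0,-0.19],"roll":0},{"linear":[-0.13,0,-0.18],"roll":0},{"linear":[-0.14,0,-0.17],"roll":0},{"linear":[-0.15,0,-0.16],"roll":0},{"linear":[0,0,0],"roll":0}]' | grep -E "posi|ft_|gri"
```

```text
position: [0.4668, -0.2477, 0.174]
ft_force: [-2.0, 6.0, 0.4]
grip_width: 0.0136
gripper_force: 23.3
```

```bash
python3 -m jog '[{"linear":[-0.17,0,-0.15],"roll":0},{"linear":[-0.17,0,-0.14],"roll":0},{"linear":[-0.18,0,-0.12],"roll":0},{"linear":[-0.19,0,-0.12],"roll":0},{"linear":[-0.2,0,-0.1],"roll":0},{"linear":[-0.2,0,-0.08],"roll":0},{"linear":[-0.21,0,-0.07],"roll":0},{"linear":[-0.22,0,-0.05],"roll":0},{"linear":[0,0,0],"roll":0}]' | grep -E "posi|ft_|gri"
```

```text
position: [0.5278, -0.2374, 0.2072]
ft_force: [-2.2, 5.4, 3.2]
grip_width: 0.0132
gripper_force: 24.0
```

```bash
python3 -m jog '[{"linear":[-0.22,0,-0.04],"roll":0},{"linear":[-0.22,0,-0.02],"roll":0},{"linear":[-0.22,0,0],"roll":0},{"linear":[-0.22,0,0.01],"roll":0},{"linear":[-0.22,0,0.03],"roll":0},{"linear":[-0.22,0,0.04],"roll":0},{"linear":[-0.21,0,0.06],"roll":0},{"linear":[-0.21,0,0.07],"roll":0},{"linear":[0,0,0],"roll":0},{"linear":[0,0,0],"roll":0}]' | grep -E "posi|ft_|gri"
python3 - <<'E'
from h import *
b=snap("scene","s11");t=snap("top","t11")
E
```

```text
position: [0.597, -0.2257, 0.2019]
ft_force: [1.1, 5.7, 5.2]
grip_width: 0.0136
gripper_force: 27.5
```

```bash
python3 -m jog '[{"linear":[0,0,0],"roll":0},{"linear":[-0.15,0,0],"roll":0},{"linear":[-0.2,0,0],"roll":0},{"linear":[0,0,0],"roll":0},{"linear":[0,0,0],"roll":0},{"linear":[0,0,-0.4],"roll":0},{"linear":[0,0,-0.7],"roll":0},{"linear":[0,0,-0.7],"roll":0},{"linear":[0,0,-0.3],"roll":0},{"linear":[0,0,0],"roll":0},{"linear":[0,0,0],"roll":0},{"linear":[0,0,0],"roll":0}]' -0.3 | grep -E "posi|ft_|gri"
python3 go.py e 0 0 0.26
python3 - <<'E'
from h import *
b=snap("scene","s12");t=snap("top","t12")
E
```

```text
position: [0.6087, -0.224, 0.282]
ft_force: [0.1, -0.8, 0.5]
grip_width: 0.0296
gripper_force: 0.0
tgt [ 0.4865 -0.2445  0.26  ] pos [ 0.6087 -0.224   0.282 ] units [3.096e+00 2.000e-03 5.570e-01] yaw_y 99.6 t 24.9333
```

```bash
python3 -m jog '[{"linear":[0.28,0.5,0],"roll":0},{"linear":[0.28,0.75,0],"roll":0},{"linear":[0.28,0.75,0],"roll":0},{"linear":[0.28,0.75,0],"roll":0},{"linear":[0.28,0.75,0],"roll":0},{"linear":[0.28,0.75,0],"roll":0},{"linear":[0.28,0.75,0],"roll":0},{"linear":[0.28,0.75,0],"roll":0},{"linear":[0.28,0.75,0],"roll":0},{"linear":[0.28,0.5,0],"roll":0},{"linear":[0,0,0],"roll":0}]' | grep -E "posi"
python3 - <<'E'
from h import *
t=snap("top","t13");b=snap("scene","s13")
g=cv2.cvtColor(t,cv2.COLOR_RGB2GRAY)
print([np.round(proj("top",(x,y,z)),1) for x,y,z in((.4865,-.2445,.12),(.4865,-.2445,.132))])
c=g[165:275,318:410]
for r in range(0,110,2): print(r+165,''.join(' .:-=+*#%@'[int(v)//26] for v in c[r]))
E
```

```text
position: [0.4494, 0.0361, 0.2837]
[array([365.1, 221.4]), array([366. , 220.4])]
165 ==========================*++++++++++++++++++++++++++++++++++++++++++++++++++++==+=====+=+++
167 ++========================++++++++++++++++++++++++++++++++++++++++++++++++++++=====++++=====
169 +++++=+====+====--========++++++++++++++++++++++++++++++++++++++++++++++++++++++===+++======
171 ----====--==++===========++++++++++++++++++++++++++++++++++++++++++++++++++++-=============:
173 --------------++=========+++++++++++++++++++++++++++++++++++++++++++++++++++===========--*::
175 :::::::------=***+++++===++++++++++++++++++++++++++++++++++++++++++++++++++========---::=---
177 :::::::::::::::----::---+++++++++++++++++++++++++++++++++++++++++++++++++++===-------::-=-==
179 ::::::::::::::-=========+++++++++++++++++++++++++++++++++++++++++++++++++=-----------:::-=+=
181 :::::::::::----=========+++++++++++++++++++++++++++++++++++++++++++++++++-----------::::-==+
183 :::::::::::----========+++++++++++++++++++++++++++++++++++++++++++++++++=--------:--:::::--+
185 :::::::::::::-=-----===+++++++++++++++++++++
[... 3616 characters left out ...]
=====================
261 =====-------=--------------------====--==++++#==========================================+===
263 ==--====--=======================-==---===============+=====================================
265 =================================--========================--=====---=======================
267 =================-=======--=========-=========--========================================--==
269 ===============----===--------==============================================-===============
271 ============================================+=====================++++===+==================
273 =================+====+==========================================+++++===============---====
```

The ASCII picture shows the cover open, the well exposed and the dark tab at rows 212–234, cols 359–367. That agrees with the tab lying at the extractor's centre, so I'll move above it.

```bash
python3 go.py e 0 0 0.24
python3 -m jog '[{"linear":[0.02,-0.5,0],"roll":0},{"linear":[0.02,-0.8,0],"roll":0},{"linear":[0.02,-0.9,0],"roll":0},{"linear":[0.02,-0.9,0],"roll":0},{"linear":[0.02,-0.9,0],"roll":0},{"linear":[0.02,-0.9,0],"roll":0},{"linear":[0.02,-0.8,0],"roll":0},{"linear":[0.02,-0.6,0],"roll":0},{"linear":[0,-0.3,0],"roll":0},{"linear":[0,0,0],"roll":0},{"linear":[0,0,0],"roll":0}]' | grep -E "posi"
python3 go.py e 0 0 0.067
```

```text
tgt [ 0.4865 -0.2445  0.24  ] pos [0.4516 0.0336 0.2835] units [ 0.308 -7.001  1.087] yaw_y 99.68 t 26.05
position: [0.4896, -0.2282, 0.2831]
tgt [ 0.4865 -0.2445  0.067 ] pos [ 0.4896 -0.2282  0.2831] units [ 0.139 -0.396  5.402] yaw_y 99.55 t 26.9667
```

```bash
python3 -m jog '[{"linear":[0.14,-0.4,0],"roll":0},{"linear":[0,0,0.4],"roll":0},{"linear":[0,0,0.7],"roll":0},{"linear":[0,0,0.7],"roll":0},{"linear":[0,0,0.7],"roll":0},{"linear":[0,0,0.6],"roll":0},{"linear":[0,0,0.4],"roll":0},{"linear":[0,0,0],"roll":0},{"linear":[0,0,0],"roll":0},{"linear":[0,0,0],"roll":0}]' -0.3| grep -E "posi|ft_"
python3 go.py e 0 0 0.067
```

```text
position: [0.4874, -0.2445, 0.1453]
ft_force: [0.3, -0.9, 0.8]
tgt [ 0.4865 -0.2445  0.067 ] pos [ 0.4874 -0.2445  0.1453] units [0.027 0.007 1.956] yaw_y 99.66 t 27.8
```

```bash
python3 -m jog '[{"linear":[0,0,0.3],"roll":0},{"linear":[0,0,0.4],"roll":0},{"linear":[0,0,0.3],"roll":0},{"linear":[0,0,0.2],"roll":0},{"linear":[0,0,0],"roll":0},{"linear":[0,0,0],"roll":0}]' | grep -E "posi|ft_"
python3 -m jog '[{"linear":[0,0,0.2],"roll":0},{"linear":[0,0,0.2],"roll":0},{"linear":[0,0,0],"roll":0},{"linear":[0,0,0],"roll":0}]' | grep -E "posi|ft_"
python3 -m jog '[{"linear":[0,0,0.15],"roll":0},{"linear":[0,0,0.15],"roll":0},{"linear":[0,0,0],"roll":0},{"linear":[0,0,0],"roll":0}]' | grep -E "posi|ft_"
```

```text
position: [0.4872, -0.2449, 0.0966]
ft_force: [-0.5, -0.4, 0.4]
position: [0.4866, -0.2447, 0.0793]
ft_force: [-0.3, -0.2, 0.2]
position: [0.4866, -0.2446, 0.0673]
ft_force: [-0.1, -0.4, 0.9]
```

```bash
python3 -m jog '[{"linear":[0,0,0],"roll":0},{"linear":[0,0,0],"roll":0},{"linear":[0,0,0],"roll":0},{"linear":[0,0,0],"roll":0},{"linear":[0,0,0],"roll":0},{"linear":[0,0,0],"roll":0}]' -1 40
```

```text
time_s: 29.47
position: [0.4869, -0.2448, 0.068]
tool_rot: [[-0.986, -0.167, 0.0], [-0.167, 0.986, -0.0], [-0.0, -0.0, -1.0]]
ft_force: [0.6, -0.0, 2.3]
grip_width: 0.0088
gripper_force: 41.0
```

```bash
python3 -m jog '[{"linear":[0,0,-0.1],"roll":0},{"linear":[0,0,-0.2],"roll":0},{"linear":[0,0,-0.3],"roll":0},{"linear":[0,0,-0.4],"roll":0},{"linear":[0,0,-0.5],"roll":0},{"linear":[0,0,-0.5],"roll":0},{"linear":[0,0,0],"roll":0}]'| grep -E "posi|ft_|gri"
python3 -m jog '[{"linear":[0,0,-0.4],"roll":0},{"linear":[0,0,-0.5],"roll":0},{"linear":[0,0,-0.5],"roll":0},{"linear":[0,0,-0.5],"roll":0},{"linear":[0,0,-0.4],"roll":0},{"linear":[0,0,0],"roll":0},{"linear":[0,0,0],"roll":0}]'| grep -E "posi|ft_|gri"
python3 go.py w 0.45 0.03 0.24
```

```text
position: [0.4882, -0.2458, 0.1519]
ft_force: [0.6, -0.5, -0.6]
grip_width: 0.0086
gripper_force: 40.6
position: [0.4867, -0.2447, 0.2393]
ft_force: [0.2, -0.9, -1.7]
grip_width: 0.0091
gripper_force: 40.6
tgt [0.45 0.03 0.24] pos [ 0.4867 -0.2447  0.2393] units [-0.242  6.924 -0.019] yaw_y 99.61 t 30.6333
```

```bash
python3 -m jog '[{"linear":[-0.02,0.3,0],"roll":0},{"linear":[-0.02,0.5,0],"roll":0},{"linear":[-0.02,0.7,0],"roll":0},{"linear":[-0.02,0.7,0],"roll":0},{"linear":[-0.02,0.7,0],"roll":0},{"linear":[-0.02,0.7,0],"roll":0},{"linear":[-0.02,0.7,0],"roll":0},{"linear":[-0.02,0.7,0],"roll":0},{"linear":[-0.02,0.7,0],"roll":0},{"linear":[-0.02,0.6,0],"roll":0},{"linear":[-0.02,0.4,0],"roll":0},{"linear":[-0.02,0.2,0],"roll":0}]'| grep -E "posi|ft_|gri"
python3 -m jog '[{"linear":[0,0,0],"roll":0.4},{"linear":[0,0,0],"roll":0.8},{"linear":[0,0,0],"roll":0.9},{"linear":[0,0,0],"roll":0.9},{"linear":[0,0,0],"roll":0.9},{"linear":[0,0,0],"roll":0.9},{"linear":[0,0,0],"roll":0.9},{"linear":[0,0,0],"roll":0.9},{"linear":[0,0,0],"roll":0.9},{"linear":[0,0,0],"roll":0.9},{"linear":[0,0,0],"roll":0.9},{"linear":[0,0,0],"roll":0.9}]'| grep -E "posi|ft_|gri"
python3 -m jog '[{"linear":[0,0,0],"roll":0.9},{"linear":[0,0,0],"roll":0.9},{"linear":[0,0,0],"roll":0.9},{"linear":[0,0,0],"roll":0.9},{"linear":[0,0,0],"roll":0.9},{"linear":[0,0,0],"roll":0.9},{"linear":[0,0,0],"roll":0.9},{"linear":[0,0,0],"roll":0.9},{"linear":[0,0,0],"roll":0.9},{"linear":[0,0,0],"roll":0.5},{"linear":[0,0,0],"roll":0},{"linear":[0,0,0],"roll":0}]'
python3 go.py w 0.45 0.03 0.24
```

```text
position: [0.4487, 0.0314, 0.2386]
ft_force: [-0.9, -0.1, -1.7]
grip_width: 0.0087
gripper_force: 40.5
position: [0.4496, 0.029, 0.2387]
ft_force: [-0.4, 0.1, -1.0]
grip_width: 0.0092
gripper_force: 40.5
time_s: 33.63
position: [0.4498, 0.0289, 0.239]
tool_rot: [[-0.099, 0.995, -0.001], [0.995, 0.099, 0.0], [0.0, -0.001, -1.0]]
ft_force: [-0.5, -1.3, -1.1]
grip_width: 0.0091
gripper_force: 40.5
tgt [0.45 0.03 0.24] pos [0.4498 0.0289 0.239 ] units [ 0.026  0.007 -0.025] yaw_y 5.68 t 33.6333
```

```bash
python3 -m jog '[{"linear":[0,0,0],"roll":0.57},{"linear":[0,0,0],"roll":0.57},{"linear":[0,0,0],"roll":0},{"linear":[0,0,0],"roll":0},{"linear":[0,0,0],"roll":0},{"linear":[0,0,0],"roll":0}]'
python3 - <<'E'
from h import *
b=snap("scene","s14");t=snap("top","t14")
p=env.observe()["position"]
for dy in(-.05,.05):
  for z in(.189,.261): print(dy,z,np.round(proj("scene",(p[0]-.009,p[1]+dy,z))))
a=cv2.imread("pics/s13.png")[:,:,::-1]
d=(abs(a.astype(int)-b).max(2)>25)
print("diff extractor/cover",d[170:300,310:405].mean(),"cup",d[190:225,243:268].mean(), "vase",d[170:205,215:240].mean())
g=cv2.cvtColor(b,cv2.COLOR_RGB2GRAY)[120:235,230:330]
for r in range(0,115,2): print(r+120,''.join(' .:-=+*#%@'[int(v)//26] for v in g[r]))
E
```

```text
time_s: 34.13
position: [0.4501, 0.0289, 0.2396]
tool_rot: [[0.0, 1.0, -0.0], [1.0, -0.0, 0.0], [0.0, -0.0, -1.0]]
ft_force: [0.9, -0.4, -1.3]
grip_width: 0.0091
gripper_force: 40.5
-0.05 0.189 [267. 196.]
-0.05 0.261 [266. 170.]
0.05 0.189 [238. 184.]
0.05 0.261 [237. 158.]
diff extractor/cover 0.015465587044534414 cup 0.046857142857142854 vase 0.0
120 ..........::........................:::::...================-:..:.::..==============================
122 ...-:....::.................................-===============-:::::::..==============================
124 .:::...:::::...............................-================-::::::::.==============================
126 ......::::::..............................:-----============-:.:::...:==============================
128 ....:::....:.............................::::::-------======-:::...:.:==============================
130 ...:::......:.....................:.....:::::::-:::::::------:..:.::.:==============================
132 :.......................................:::::::::::::::::::::::::.:..:==============================
134 ......:..
[... 4641 characters left out ...]
::::::::::::::::::::::::::::::====----===========================*####
224 +++++++++++++++*+=-=======-::=-=======--::::::::::::::::::::======------===-::::::::::::::-=+*######
226 +++++++++++++++*+=====-================::::::::::::::::::::::----=====-=--::::::::::::::::-*########
228 ++++++++++++++*======--===---=========-:::::::::::::::::::::--=-----====-:::::::::::::::-###########
230 +++++++++++++*+-=========-======----==-:::::::::::::::::::::-========---::::::::::::::=#############
232 +++++++++++*+=---=========---==========::::::::::::::::::::.-=====-=====-.:=-:::::::=###############
234 +++++++**+=----:==----:----::-----=====::::::::::::::::::::.==========-=::::::::::=#################
```

The filter face spans (240,160) to (267,196), matching the prediction for upright, square and about 0.19 m up. The cup and cover are unchanged. Handing in.

```bash
python3 -c "
from rig import env
print(env.close_job())"
```

```text
the job is handed in; nothing more can be done
None
```

The job is handed in. The cup is standing on the bench, the cover is open on its stop, and the filter is held upright and square to the window about 19 cm above the bench. No verdict came back; the final image, force and grip readings agreed with this.

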